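# Load and tip the carton trough

## Task

Lay the loose black carton lengthwise in the open end of the hinged trough, behind the pink carton, and let go of it. Then press the trough's orange lip down with the fingertips until the trough bears firmly on its rubber stop (about 10 newtons, never more than 20), and hold it there for a good second, so that both cartons slide down against the end wall. Finally let the trough come back up to level slowly, keeping the fingers on the lip so that it does not snap up, and leave it; do not disturb the bottles and the tally counter.

Things in the scene. Friction and masses are not known exactly. Their poses are not given: they have to be found in the camera images.
- stand: Blue steel stand of the tipping trough, fixed; base plate 130 x 220 x 8 mm. Origin: centre of its underside on the table. The trough's pivot axis runs along the stand's x, 125 mm above the origin. The trough lies along the stand's y: orange lip and closed end at -y, open loading end at +y. A screw with a rubber cap under the trough, 100 mm to the -y side of the pivot, is its stop.
- trough (a joint): Tilt of the trough, rad: 0 = level (rest, held by a spring), grows as the orange lip goes down. The spring lifts the lip with about 1 N at level, 2 N at 0.5 rad; let go, it snaps up. The rubber stop is set differently each time (tilt about 0.36 to 0.54 rad) and must be found by feel; on it the lip yields only about 1 mm per 4 to 5 N.
- press_lip (a point): Top of the trough's orange ribbed lip, where the fingertips press: 188 mm from the pivot toward -y, 133 mm above the table when level. The lip is 50 mm wide (stand x) and free from 33 mm inward of this point (end wall, 18 mm high) to 27 mm outward. The point and its axes (y along the channel) move with the trough.
- load_spot (a point): Point on the channel floor for the middle of the loose carton: 105 mm from the pivot toward +y, 133 mm above the table when level; its y axis runs along the channel. Channel: inner width 44 mm, side walls 16 mm high, 3 mm thick, smooth floor from the end wall's face (150 mm to -y of the pivot) to the open end (180 mm to +y). Cartons slide at a tilt of 0.18 to 0.28 rad.
- carton_loose_center (a point): Centre of the black and grey carton, 116 x 34 x 34 mm, lying on the table; its long axis is its x, z is up (point 17 mm above its underside). About 90 g.
- carton_in_center (a point): Centre of the pink and dark carton, 116 x 34 x 34 mm, lying lengthwise in the channel some way short of the end wall; its long axis is its x. About 90 g. When it touches the end wall its centre is 92 mm from the pivot toward -y.
- red_bottle: Small red lacquer bottle with black cap, 27 mm across, 74 mm high, standing; origin at the centre of its base. Leave alone.
- brown_bottle: Small brown lacquer bottle with black cap, 27 mm across, 74 mm high, standing; origin at the centre of its base. Leave alone.
- counter: White tally counter, 46 x 67 x 22 mm, lying on the table; origin at the centre of its underside. Leave alone.
Things that resemble listed ones, but are neither listed nor needed, are in the scene too. What is shaped like the part that bears carton_loose_center but turquoise or yellow is not meant.

How it is judged:
On the way, in this order (a step that is already met when the one before it is completed fails the run):
1. the black carton lies in the channel behind the pink one, let go of, with the trough level (y of carton_loose_center in the frame of load_spot above -0.06 m and z of carton_loose_center in the frame of load_spot between 0.01 and 0.022 m and angle between the x axis of carton_loose_center and the y axis of load_spot, either way round below 0.15 rad and contact force between the fingers and carton_loose below 0.05 N and value of joint trough below 0.05 rad), for 0.2 s.
2. the trough is held on its rubber stop by the fingertips, pressing with 5 N or more for 0.8 s, with both cartons slid down (contact force between the fingers and trough above 5 N and value of joint trough above 0.33 rad and y of carton_in_center in the frame of load_spot below -0.192 m and y of carton_loose_center in the frame of load_spot below -0.072 m), for 0.8 s.
At the end, for the whole second after the job is handed in: The trough is back level (within 0.03 rad); the pink carton is within 5 mm of the end wall and the black one follows it with at most 9 mm of gaps in all, both lying flat on the channel floor (value of joint trough below 0.03 rad and y of carton_in_center in the frame of load_spot below -0.192 m and y of carton_loose_center in the frame of load_spot below -0.072 m and z of carton_in_center in the frame of load_spot between 0.01 and 0.022 m and z of carton_loose_center in the frame of load_spot between 0.01 and 0.022 m); the robot touches nothing.
It fails at once if the robot pushes on the trough with more than 20 N (contact force between any of the fingers, the arm and trough above 20 N).
It fails at once if the trough snaps back up (faster than 1.2 rad/s) (velocity of joint trough below -1.2 rad/s).
It fails at once if a bottle or the tally counter is moved more than 20 mm or tipped (distance of any of red_bottle, brown_bottle, counter from where it was at the start of the episode above 0.02 m or angle between any of red_bottle, brown_bottle's own z axis and vertical above 0.5 rad).
It also fails if it takes over 72 s, if anything falls off the work surface, if the arm or the gripper's body presses on something with over 40 N, if the wrist force passes 120 N, or if a joint passes its speed limit or range.

## Robot

A 7-joint arm with a two-finger parallel gripper is mounted at the origin on a cart in front of the work surface, level with it; the furniture and walls round the work are solid. World frame = base frame: x ahead of the robot, y to its left, z up, the work surface at z = 0. Lengths are in m, angles in rad, forces in N, time in s.
With the tool pointing down it reaches from about 0.4 to 0.85 m from the base axis. Payload 10.4 kg.
Tool frame: the origin (TCP) lies at the centre of the arm's flange, where the gripper is bolted on; the fingertips stand 173 mm ahead of it and the grasp point (between the pads) lies 155 mm ahead of it; z points along the fingers, y is the line along which they close (so a half turn about z gives the same grasp; the last joint's range is limited). The gripper opens to 85 mm and grips with 20 to 120 N. Pads are 22 mm wide; open, the fingers measure 114 mm over their backs; the gripper's body (76 mm by 85 mm) begins 54 mm behind the grasp point. The pads swing forward as they close: fully open they stand 13 mm farther back than shut.
Start: joints at [1.302, 0.332, -0.065, 1.46, 0.022, 1.35, -0.088], TCP at [0.152, -0.606, 0.405] pointing down, gripper open.
Joint ranges: [-2.6, 2.6], [-0.5, 2.12], [-1.47, 1.34], [0.16, 2.42], [-1.27, 4.41], [0.06, 2.06], [-2.6, 2.6]. Speed limits (rad/s): [2.22, 2.22, 2.79, 2.79, 3.14, 3.14, 3.14].

## Interface

Orientations are given as a unit quaternion [x, y, z, w].
In Python, from workcell import manip, viewer, finder gives the robot as it stands.
- The arm moves only by the tool arm_command, never from a script. Its argument "plan" is a list of rows, each an object with "dp": the shift along the tool's x, y, z in mm, a list of three; "spin": the turn about the tool's z in rad. A call has 1 to 5 rows; each row shifts and turns the commanded pose from where the row before left it, along the tool's axes as they then stand; what a row does not reach is not made up. A row lasts 1/10 s, in which the tool goes at most 50 mm and 8.59 degrees, less where a joint would pass 70% of its speed; a pose out of reach is approached as far as the arm can. A call is refused whole if a number of a shift passes 50 or a number of a turn 0.15, either way. A call with a gripper value outside its range is refused whole. "grip" is the closure, from -1 (fully open) to 1 (shut), set as the call begins (left out, the last holds). The fingers move at their own pace and stop on an object; "newtons" is the grip in N (left out, the last holds). Time passes only in rows, so rows that do not move let the fingers close. It gives the time, the measured TCP pose, the force, the opening and the grip force at its end, in the units of the state.
- manip.get_obs(): the state, without advancing time (a new reading comes with each control period).
- viewer.camera(name): name is "scene" or "top" or "wrist"; returns the picture (420x560x3 uint8, blue, green, red); there is no depth.
- viewer.camera_params(name): a dict with "vertical_fov" (degrees; the focal length in pixels is half the picture's height over the tangent of half this angle, whatever the lens; pixels are square), "cx", "cy" (the principal point, pixels), "R" (3x3) and "t" (3): a world point X has camera coordinates R X + t; the wrist camera has in their place "T_tool_cam" (4x4, takes a point from camera to tool coordinates, whose origin is the TCP and whose axes are the flange's). Camera axes: x right, y down, z forward; pixel columns grow to the right and rows downward; lengths in m; the calibration is good to about 2 mm. A picture is of the moment at which its call begins: read the wrist's pose just before it. camera_params takes no time and is no camera call.
- manip.hand_in(): hands the job in; it is judged then, once.
Trained networks look in the newest picture that a camera, given by its name, has taken for a name from the list of things; names that differ only in an ending like _2 or _b are one class to them, and where a whole thing is asked for, a point or a joint stands for the part that bears it (a point fixed in the world has none). Each returns a list of dicts, best first, with "score" (0 to 1); they miss things now and then, are a little off and sometimes report something else, mostly with a low value. They report only what shows in the picture. A call takes as long as a camera call. They do not tell look-alikes from the thing itself.
- finder.find_in(camera, thing): "position" ([x, y, z] in m, in world coordinates, good to about 4 mm: the middle of the surface that is visible of it).
The state is a dict: "clock": time; "joint_pos": joint angles; "joint_velocities": joint speeds; "tau": joint torques, N m; "position": TCP position; "ee_rot": TCP orientation; "ft_force": force on the tool from outside, world axes, zero at the start; "torque": the same for the moment, N m; "grip_width": opening from 0.0 (shut) to 1.0 (fully open); "grasp_force": force on a finger pad.
Only numpy, scipy, OpenCV 4.12 (cv2) and the standard library are available. Lean on these libraries where they do the work, as an engineer would, in place of code of your own. Each camera call takes 0.05 s, during which the arm holds its last target. There are 200 camera calls.

## Working session

There is one attempt and no reset: what is moved stays moved. The work goes in short steps, Python scripts to look and compute and a tool call to move; the robot and the scene stay as the last step left them, time stands still between calls to the robot, and variables do not carry over. Pictures are saved under pics/ and viewed, at most 10 in all, crops included, and the job is handed in when it is done.

Besides the shell and the picture viewer there is one more tool, called after "Request:" as name(argument=value, ...), one argument or row to a line, values as JSON. arm_command: Moves the arm, as the interface text tells. Its arguments: {"type":"object","properties":{"plan":{"type":"array","items":{"type":"object","properties":{"dp":{"type":"array","items":{"type":"number"}},"spin":{"type":"number"}}}},"grip":{"type":"number"},"newtons":{"type":"number"}},"required":["plan"]}

```bash
ls; mkdir -p pics; cat > h.py <<'E'
from workcell import manip, viewer, finder
import numpy as np, cv2
from scipy.spatial.transform import Rotation as Ro
def cam(n):
    p=viewer.camera_params(n); f=210/np.tan(np.radians(p['vertical_fov'])/2)
    if 'R' in p: return f,p['cx'],p['cy'],np.array(p['R']),np.array(p['t'])
    o=manip.get_obs(); T=np.eye(4);T[:3,:3]=Ro.from_quat(o['ee_rot']).as_matrix();T[:3,3]=o['position']
    M=np.linalg.inv(T@np.array(p['T_tool_cam'])); return f,p['cx'],p['cy'],M[:3,:3],M[:3,3]
def onplane(c,uv,z):
    f,cx,cy,R,t=c; d=R.T@np.array([(uv[0]-cx)/f,(uv[1]-cy)/f,1]); o=-R.T@t
    return o+d*(z-o[2])/d[2]
def proj(c,X):
    f,cx,cy,R,t=c; q=R@np.array(X)+t; return q[:2]/q[2]*f+[cx,cy]
def snap(n,name):
    im=viewer.camera(n); cv2.imwrite(f'pics/{name}.png',im); return im
E
python3 - <<'E'
from h import *
o=manip.get_obs();print(o)
a=snap('top','a0');b=snap('scene','b0');cv2.imwrite('pics/ab.png',cv2.resize(np.vstack([a,b]),None,fx=.714,fy=.714))
for c in('top','scene'):
  k=cam(c);print(c,k)
  for t in('stand','trough','press_lip','carton_loose_center','carton_in_center','red_bottle','brown_bottle','counter'):
    print(t,[(np.round(r['position'],3),round(r['score'],2),proj(k,r['position']).astype(int)) for r in finder.find_in(c,t)[:3]])
E
```

```text
pics
{'clock': 0.0, 'joint_pos': array([ 1.30238174,  0.3328822 , -0.06467645,  1.46097816,  0.02157363,
        1.34989632, -0.08849747]), 'joint_velocities': array([-9.19028326e-05, -6.48506722e-04, -3.56825675e-04,  2.47964983e-04,
        4.12415963e-04, -1.96180925e-03,  1.34573183e-04]), 'tau': array([ 6.77955286e-04, -6.25452018e+01,  4.92730422e-02, -3.91611457e+01,
        1.61933637e-02,  9.72866110e-03, -2.87558112e-05]), 'position': array([ 0.15205545, -0.60607976,  0.40389164]), 'ee_rot': array([ 9.92456365e-01,  1.22596181e-01, -1.15516326e-04, -7.25792137e-04]), 'ft_force': array([-0.05976273, -0.33726258,  0.33227379]), 'torque': array([ 0.034901  ,  0.0312682 , -0.00405343]), 'grasp_force': 0.0, 'grip_width': 1.0010922221031002}
top (np.float64(469.26621313762166), 276.12625697896726, 208.66934775621291, array([[-0.013557  , -0.99989115, -0.00582203],
       [-0.99720155,  0.01394819, -0.07344743],
       [ 0.07352064,  0.00481001, -0.9972821 ]]), array([0.02995724, 0.58450701, 1.43628436]))
stand [(array([0.609, 0.053, 0.132]), 0.89, array([264, 197]))]
trough [(arr
[... 927 characters left out ...]
4294]))
stand [(array([0.61 , 0.018, 0.032]), 0.73, array([275, 234]))]
trough [(array([ 0.616, -0.055,  0.136]), 0.91, array([290, 210])), (array([ 0.426, -0.134,  0.036]), 0.27, array([239, 276]))]
press_lip [(array([ 0.616, -0.055,  0.133]), 0.69, array([289, 211]))]
carton_loose_center [(array([ 0.425, -0.134,  0.038]), 0.93, array([238, 275])), (array([0.43 , 0.039, 0.025]), 0.93, array([215, 248])), (array([ 0.37 , -0.276,  0.033]), 0.74, array([242, 315]))]
carton_in_center [(array([ 0.614, -0.028,  0.166]), 0.57, array([284, 196]))]
red_bottle [(array([ 0.466, -0.362,  0.032]), 0.57, array([301, 324]))]
brown_bottle [(array([0.782, 0.057, 0.035]), 0.64, array([318, 215]))]
counter []
```

```bash
python3 - <<'E'
import cv2,numpy as np
a=cv2.imread('pics/a0.png')[110:350,110:430]
cv2.imwrite('pics/a1.png',cv2.resize(a,None,fx=2.5,fy=2.5,interpolation=cv2.INTER_CUBIC))
E
```

```text
(no output)
```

View pics/a1.png

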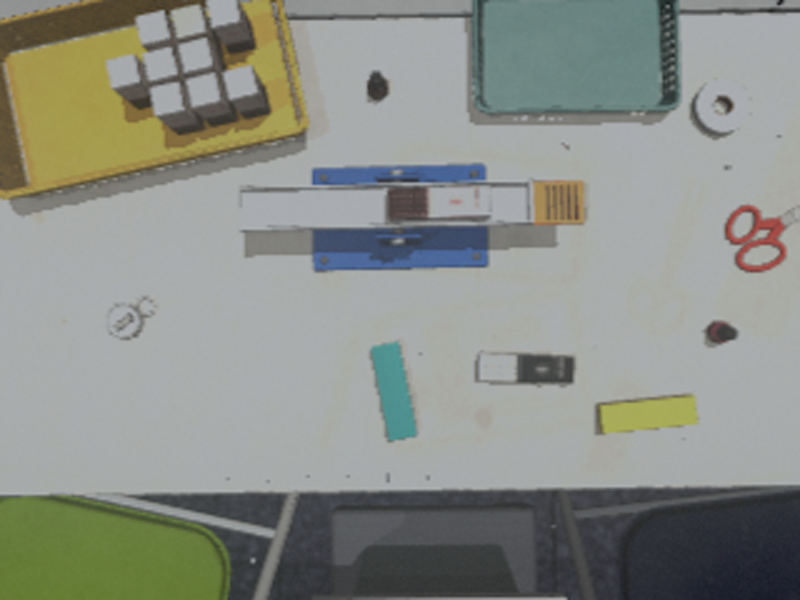

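View pics/b0.png

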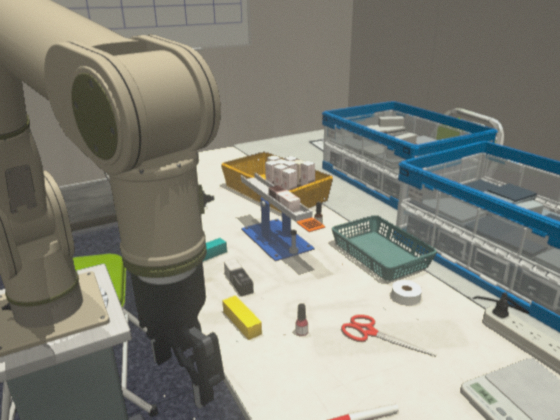

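The top view shows the trough along world y, with its orange lip at about px (334,190) and its open end at px (206,192). The black/grey carton is at px (320,257), with turquoise and yellow look-alikes on either side of it. Next I measure the edges and plan the approach.

```bash
cat >> h.py <<'E'
def plan(p,yaw,z,n,o=None,tilt=None):
    """rows (rounded) to bring the TCP to p,yaw(of tool x) in n steps"""
    o=manip.get_obs(); R=Ro.from_quat(o['ee_rot']).as_matrix(); y0=np.arctan2(R[1,0],R[0,0]); P=np.array(o['position'])
    D=np.array([p[0],p[1],z])-P; dy=(yaw-y0+np.pi)%(2*np.pi)-np.pi; rows=[]
    for i in range(n):
        y=y0+dy*i/n; c,s=np.cos(y),np.sin(y); d=D/n*1000
        rows.append({"dp":[round(float(c*d[0]+s*d[1]),1),round(float(s*d[0]-c*d[1]),1),round(float(-d[2]),1)],"spin":round(float(-dy/n),4)})
    return rows
E
python3 - <<'E'
from h import *
k=cam('top');a=cv2.imread('pics/a0.png');g=a.astype(int)
# carton: manual corners refined
for nm,z,cs in(('carton',.034,[(478,352),(574,354),(574,385),(478,383)]),('lip',.133,[(535,180),(584,181),(584,223),(535,222)]),('channel walls',.149,[(241,187),(530,181),(530,223),(241,229)]),('base',.008,[(313,169),(486,165),(487,265),(314,270)]),('pink',.167,[(389,187),(490,186),(490,220),(389,219)])):
  w=np.array([onplane(k,(110+(u-.5)/2.5,110+(v-.5)/2.5),z) for u,v in cs]); print(nm,np.round(w[:,:2],3).tolist(),w.mean(0).round(3))
hsv=cv2.cvtColor(a,cv2.COLOR_BGR2HSV)
def rect(m,z,roi):
  mm=np.zeros_like(m);x0,y0,x1,y1=roi;mm[y0:y1,x0:x1]=m[y0:y1,x0:x1]
  c=max(cv2.findContours(mm,cv2.RETR_EXTERNAL,cv2.CHAIN_APPROX_NONE)[0],key=cv2.contourArea)
  b=cv2.boxPoints(cv2.minAreaRect(c)); w=np.array([onplane(k,q,z)[:2] for q in b]);print(w.round(3).tolist(),w.mean(0).round(4))
rect(cv2.inRange(hsv,(5,100,80),(25,255,255)),.133,(318,170,350,210))
rect(cv2.inRange(hsv,(100,100,50),(130,255,255)),.008,(220,165,320,230))
m=plan((.425,-.122),np.pi/2,.33,13)
E
```

```text
carton [[0.454, -0.052], [0.45, -0.17], [0.413, -0.169], [0.417, -0.052]] [ 0.433 -0.111  0.034]
lip [[0.652, -0.117], [0.65, -0.173], [0.602, -0.172], [0.604, -0.116]] [ 0.627 -0.145  0.133]
channel walls [[0.647, 0.219], [0.649, -0.11], [0.601, -0.109], [0.599, 0.22]] [0.624 0.055 0.149]
base [[0.687, 0.15], [0.688, -0.068], [0.562, -0.067], [0.559, 0.15]] [0.624 0.041 0.008]
pink [[0.642, 0.05], [0.642, -0.063], [0.603, -0.062], [0.606, 0.051]] [ 0.623 -0.006  0.167]
[[0.649, -0.117], [0.648, -0.169], [0.602, -0.168], [0.603, -0.116]] [ 0.6253 -0.1428]
[[0.607, 0.149], [0.609, -0.065], [0.562, -0.065], [0.56, 0.148]] [0.5846 0.0416]
```

```bash
python3 - <<'E'
from h import *
import json
for r in plan((.4335,-.111),1.54,.31,15): print(json.dumps(r))
print(cam('wrist')[:3],viewer.camera_params('wrist')['T_tool_cam'])
E
```

```text
{"dp": [26.2, -27.5, 6.3], "spin": -0.0863}
{"dp": [28.5, -25.1, 6.3], "spin": -0.0863}
{"dp": [30.6, -22.5, 6.3], "spin": -0.0863}
{"dp": [32.4, -19.8, 6.3], "spin": -0.0863}
{"dp": [34.0, -17.0, 6.3], "spin": -0.0863}
{"dp": [35.3, -14.0, 6.3], "spin": -0.0863}
{"dp": [36.4, -10.9, 6.3], "spin": -0.0863}
{"dp": [37.2, -7.7, 6.3], "spin": -0.0863}
{"dp": [37.7, -4.5, 6.3], "spin": -0.0863}
{"dp": [38.0, -1.2, 6.3], "spin": -0.0863}
{"dp": [37.9, 2.1, 6.3], "spin": -0.0863}
{"dp": [37.6, 5.3, 6.3], "spin": -0.0863}
{"dp": [37.0, 8.6, 6.3], "spin": -0.0863}
{"dp": [36.1, 11.7, 6.3], "spin": -0.0863}
{"dp": [35.0, 14.8, 6.3], "spin": -0.0863}
(np.float64(307.398360959036), 275.9313048557232, 211.07508406228203) [[-3.07417324e-04 -9.61358894e-01 -2.75297989e-01  7.07681955e-02]
 [ 9.99999863e-01 -1.79172525e-04 -4.90988625e-04 -7.68027869e-05]
 [ 4.22690445e-04 -2.75298103e-01  9.61358818e-01  3.15379385e-02]
 [ 0.00000000e+00  0.00000000e+00  0.00000000e+00  1.00000000e+00]]
```

Request:
arm_command(
  plan=[
    {"dp": [26.2,-27.5,6.3],"spin": -0.0863},
    {"dp": [28.5,-25.1,6.3],"spin": -0.0863},
    {"dp": [30.6,-22.5,6.3],"spin": -0.0863},
    {"dp": [32.4,-19.8,6.3],"spin": -0.0863},
    {"dp": [34.0,-17.0,6.3],"spin": -0.0863},
  ],
  grip=0.0,
  newtons=25,
)

```text
clock: 1.4
position: [0.2465, -0.4397, 0.3731]
ee_rot: [0.943, 0.334, -0.0, 0.0]
ft_force: [0.7, 0.4, 0.4]
grip_width: 0.503
grasp_force: 0.0
```

Request:
arm_command(
  plan=[
    {"dp": [35.3,-14.0,6.3],"spin": -0.0863},
    {"dp": [36.4,-10.9,6.3],"spin": -0.0863},
    {"dp": [37.2,-7.7,6.3],"spin": -0.0863},
    {"dp": [37.7,-4.5,6.3],"spin": -0.0863},
    {"dp": [38.0,-1.2,6.3],"spin": -0.0863},
  ],
)

```text
clock: 1.9
position: [0.3402, -0.2745, 0.3417]
ee_rot: [0.849, 0.528, -0.0, 0.0]
ft_force: [0.2, -1.0, -0.1]
grip_width: 0.502
grasp_force: 0.0
```

Request:
arm_command(
  plan=[
    {"dp": [37.9,2.1,6.3],"spin": -0.0863},
    {"dp": [37.6,5.3,6.3],"spin": -0.0863},
    {"dp": [37.0,8.6,6.3],"spin": -0.0863},
    {"dp": [36.1,11.7,6.3],"spin": -0.0863},
    {"dp": [35.0,14.8,6.3],"spin": -0.0863},
  ],
)

```text
clock: 2.4
position: [0.4341, -0.1094, 0.3103]
ee_rot: [0.717, 0.697, 0.0, 0.001]
ft_force: [0.7, -0.5, -0.2]
grip_width: 0.5
grasp_force: 0.0
```

Request:
arm_command(
  plan=[
    {"dp": [0,0,0]},
    {"dp": [0,0,0]},
    {"dp": [0,0,0]},
  ],
)

```text
invalid input at $.plan[0]: expected keys dp, spin
```

```bash
python3 - <<'E'
from h import *
k=cam('wrist');a=snap('wrist','w1')
print(manip.get_obs()['position'],[(r['position'],r['score'],proj(k,r['position'])) for r in finder.find_in('wrist','carton_loose_center')])
C=[.4335,-.111]
for s,t in((1,1),(1,-1),(-1,-1),(-1,1)):print(proj(k,[C[0]+s*.017,C[1]+t*.058,.034]).round())
E
```

```text
[ 0.43615537 -0.10390322  0.30982521] [([0.3907, 0.0366, 0.0355], 0.78, array([206.17189691,  11.0159936 ])), ([0.3886, -0.2274, 0.0253], 0.61, array([230.97519851, 327.67550482])), ([0.4334, -0.1025, 0.0347], 0.57, array([273.62941817, 203.20981395]))]
[294. 141.]
[295. 276.]
[257. 277.]
[250. 142.]
```

View pics/w1.png

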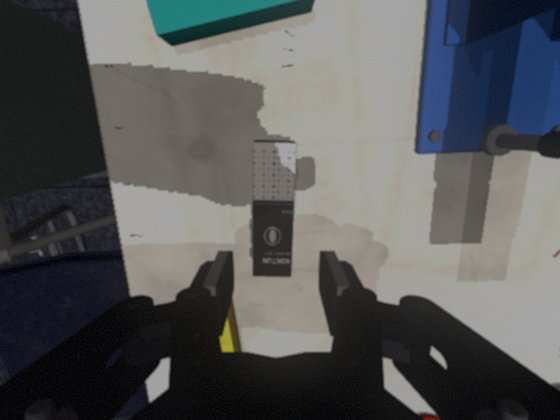

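```bash
python3 - <<'E'
from h import *
print(manip.get_obs()['position'],*plan((.4335,-.111),1.538,.19,5),sep='\n')
E
```

```text
[ 0.43513375 -0.10633935  0.31002059]
{'dp': [-0.9, -0.3, 24.0], 'spin': 0.0024}
{'dp': [-0.9, -0.3, 24.0], 'spin': 0.0024}
{'dp': [-0.9, -0.3, 24.0], 'spin': 0.0024}
{'dp': [-0.9, -0.3, 24.0], 'spin': 0.0024}
{'dp': [-0.9, -0.3, 24.0], 'spin': 0.0024}
```

Request:
arm_command(
  plan=[
    {"dp": [0,0,28],"spin": 0},
    {"dp": [0,0,32],"spin": 0},
    {"dp": [0,0,30],"spin": 0},
    {"dp": [0,0,20],"spin": 0},
    {"dp": [0,0,10],"spin": 0},
  ],
  grip=-0.2,
)

```text
clock: 3.0
position: [0.4329, -0.1111, 0.1887]
ee_rot: [0.718, 0.696, -0.001, -0.001]
ft_force: [0.2, 0.5, 0.3]
grip_width: 0.603
grasp_force: 0.0
```

Request:
arm_command(
  plan=[
    {"dp": [0,0,0],"spin": 0},
    {"dp": [0,0,0],"spin": 0},
    {"dp": [0,0,0],"spin": 0},
  ],
)

```text
clock: 3.3
position: [0.4341, -0.1111, 0.1914]
ee_rot: [0.718, 0.696, 0.0, 0.001]
ft_force: [1.0, -0.8, -0.7]
grip_width: 0.601
grasp_force: 0.0
```

Request:
arm_command(
  plan=[
    {"dp": [0,0,0],"spin": 0},
    {"dp": [0,0,0],"spin": 0},
    {"dp": [0,0,0],"spin": 0},
    {"dp": [0,0,0],"spin": 0},
    {"dp": [0,0,0],"spin": 0},
  ],
  grip=1.0,
  newtons=30,
)

```text
clock: 3.8
position: [0.4339, -0.111, 0.1911]
ee_rot: [0.718, 0.696, 0.0, 0.001]
ft_force: [-2.0, -0.1, 7.4]
grip_width: 0.397
grasp_force: 30.3
```

Request:
arm_command(
  plan=[
    {"dp": [0,0,-10],"spin": 0},
    {"dp": [0,0,-30],"spin": 0},
    {"dp": [0,0,-40],"spin": 0},
    {"dp": [0,0,-45],"spin": 0},
    {"dp": [0,0,-45],"spin": 0},
  ],
)

```text
clock: 4.3
position: [0.433, -0.1103, 0.3626]
ee_rot: [0.718, 0.697, 0.0, 0.0]
ft_force: [1.1, -1.4, -0.8]
grip_width: 0.396
grasp_force: 30.6
```

```bash
python3 - <<'E'
from h import *
a=snap('wrist','w2');o=manip.get_obs();print(o['position'],o['ee_rot'],o['grip_width'],o['grasp_force'])
print(*plan((.6245,.148),np.pi/2,.36,9),sep='\n')
E
```

```text
[ 0.43494382 -0.11021553  0.36967176] [0.71737192 0.69667412 0.00200679 0.00432098] 0.39234388349112165 30.649171471595764
{'dp': [29.3, 20.2, 1.1], 'spin': -0.0033}
{'dp': [29.2, 20.3, 1.1], 'spin': -0.0033}
{'dp': [29.2, 20.4, 1.1], 'spin': -0.0033}
{'dp': [29.1, 20.5, 1.1], 'spin': -0.0033}
{'dp': [29.0, 20.6, 1.1], 'spin': -0.0033}
{'dp': [29.0, 20.7, 1.1], 'spin': -0.0033}
{'dp': [28.9, 20.8, 1.1], 'spin': -0.0033}
{'dp': [28.8, 20.9, 1.1], 'spin': -0.0033}
{'dp': [28.8, 21.0, 1.1], 'spin': -0.0033}
```

View pics/w2.png

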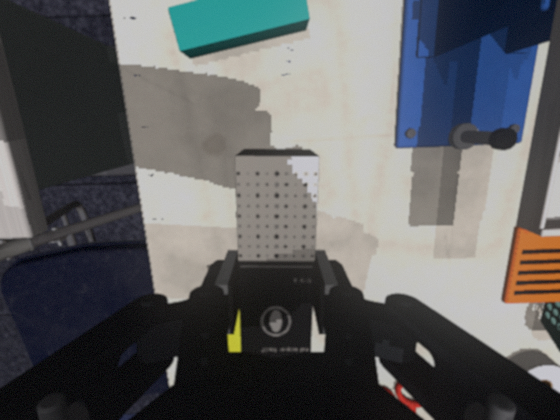

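Request:
arm_command(
  plan=[
    {"dp": [15,11,-4],"spin": -0.004},
    {"dp": [29,20.5,-4],"spin": -0.004},
    {"dp": [29,20.5,-4],"spin": -0.004},
    {"dp": [29,20.5,-4],"spin": -0.004},
    {"dp": [29,20.5,-4],"spin": -0.004},
  ],
)

```text
clock: 4.85
position: [0.5298, 0.0193, 0.3808]
ee_rot: [0.711, 0.703, 0.0, 0.0]
ft_force: [-0.0, -0.1, -0.2]
grip_width: 0.395
grasp_force: 30.6
```

Request:
arm_command(
  plan=[
    {"dp": [29,20.5,0],"spin": -0.004},
    {"dp": [29,20.5,0],"spin": -0.004},
    {"dp": [29,21,0],"spin": -0.004},
    {"dp": [28,21,0],"spin": -0.004},
    {"dp": [15.5,12,0],"spin": -0.004},
  ],
)

```text
clock: 5.35
position: [0.6253, 0.1509, 0.3801]
ee_rot: [0.703, 0.711, 0.0, -0.001]
ft_force: [-0.6, -0.2, -0.5]
grip_width: 0.39
grasp_force: 30.6
```

Request:
arm_command(
  plan=[
    {"dp": [0,0,0],"spin": 0},
    {"dp": [0,0,0],"spin": 0},
    {"dp": [0,0,0],"spin": 0},
    {"dp": [0,0,0],"spin": 0},
  ],
)

```text
clock: 5.75
position: [0.6246, 0.1472, 0.3805]
ee_rot: [0.704, 0.71, -0.0, 0.0]
ft_force: [-0.2, -0.8, -1.1]
grip_width: 0.397
grasp_force: 30.5
```

```bash
python3 - <<'E'
from h import *
k=cam('wrist');a=snap('wrist','w3');o=manip.get_obs();print(o['position'],o['ee_rot'],o['grip_width'],plan((.6245,.148),1.578,.36,1))
for P in([.6025,-.109,.149],[.6465,-.109,.149],[.6025,.221,.149],[.6465,.221,.149]):print(proj(k,P).round())
E
```

```text
[0.62462992 0.14732372 0.38051141] [ 7.04209425e-01  7.09992202e-01 -1.04583376e-04  3.84161797e-04] 0.39789647713190596 [{'dp': [0.7, -0.1, 20.5], 'spin': 0.001}]
[249. 493.]
[297. 493.]
[240. 116.]
[311. 117.]
```

View pics/w3.png

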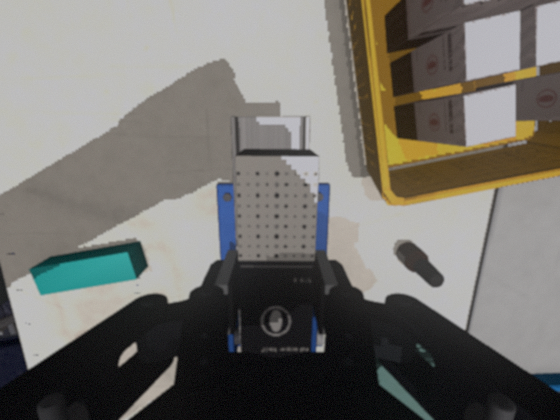

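```bash
python3 - <<'E'
import cv2
a=cv2.imread('pics/w3.png')[105:180,210:335]
cv2.imwrite('pics/w3c.png',cv2.resize(a,None,fx=6,fy=6,interpolation=cv2.INTER_NEAREST))
g=cv2.cvtColor(cv2.imread('pics/w3.png'),cv2.COLOR_BGR2GRAY)
for r in(122,132,142):print(r,g[r,226:244],g[r,300:318])
E
```

```text
122 [125 124 124 121 114 111 121 117 104  78  61  68  92 115 128 132 133 135] [158 136 117  98  95 130 167 184 182 169 168 182 186 187 185 185 188 187]
132 [123 123 121 122 115 109 114 121 111  89  64  62  79  97 117 126 132 135] [136 124 114  93  96 137 172 184 177 165 168 183 187 186 187 186 183 187]
142 [123 122 124 121 120 117 118 119 114  94  74  61  72  93 115 128 129 133] [134 123 108  88  95 138 174 183 177 172 177 185 185 185 184 185 185 185]
```

View pics/w3c.png

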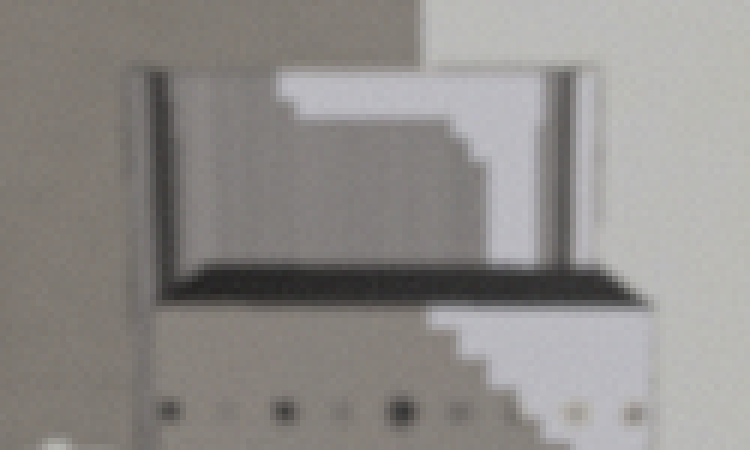

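Request:
arm_command(
  plan=[
    {"dp": [0,-1,10],"spin": 0},
    {"dp": [0,-1,15],"spin": 0},
    {"dp": [0,-0.5,9],"spin": 0},
    {"dp": [0,0,0],"spin": 0},
    {"dp": [0,0,0],"spin": 0},
  ],
)

```text
clock: 6.3
position: [0.6222, 0.1482, 0.3458]
ee_rot: [0.704, 0.71, -0.0, -0.0]
ft_force: [0.5, -0.3, -0.3]
grip_width: 0.397
grasp_force: 30.6
```

```bash
python3 - <<'E'
from h import *
k=cam('wrist');o=manip.get_obs();a=snap('wrist','w4');b=snap('scene','s4');t=snap('top','t4')
print(o['position'],o['ee_rot'],o['grip_width'])
x=cv2.resize(a[80:280,200:360],None,fx=3,fy=3,interpolation=cv2.INTER_CUBIC)
y=cv2.resize(b[160:260,210:310],None,fx=3,fy=3,interpolation=cv2.INTER_CUBIC)
z=np.zeros((600,780,3),np.uint8);z[:600,:480]=x;z[:300,480:]=y
z[300:,480:]=cv2.resize(t[140:240,195:295],None,fx=3,fy=3)
cv2.imwrite('pics/m4.png',z)
for P in([.6225,.221,.149],[.6225,.1,.149],[.6225,.1,.2]):print(proj(k,P).round(1))
E
```

```text
[0.62222974 0.14823836 0.34583427] [ 7.03710943e-01  7.10486302e-01 -2.84796568e-04 -2.05750181e-04] 0.3966026180113477
[276.4 117.8]
[274.5 320.8]
[273.9 388.9]
```

View pics/m4.png

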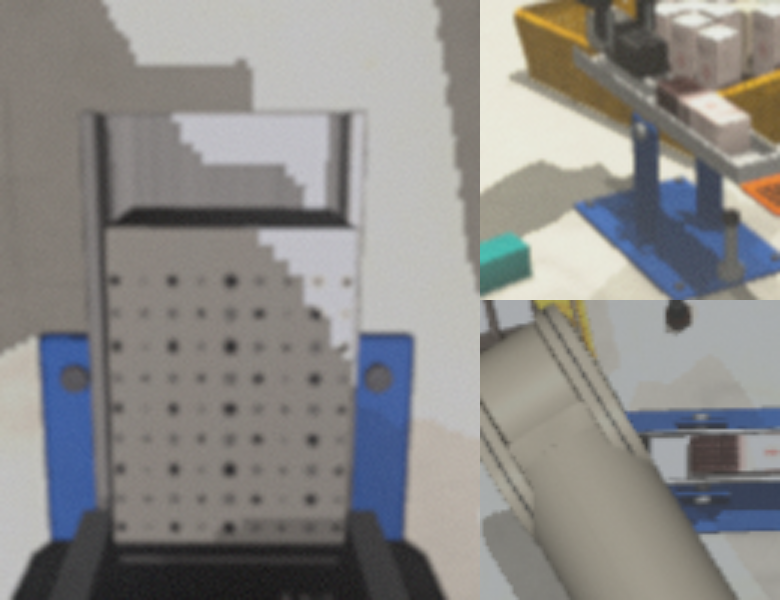

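Request:
arm_command(
  plan=[
    {"dp": [0,-1,5],"spin": 0},
    {"dp": [0,0,6],"spin": 0},
    {"dp": [0,0,6],"spin": 0},
    {"dp": [0,0,4],"spin": 0},
    {"dp": [0,0,0],"spin": 0},
  ],
)

```text
clock: 6.95
position: [0.6212, 0.1482, 0.3246]
ee_rot: [0.704, 0.71, -0.0, -0.0]
ft_force: [-0.2, -0.9, -1.5]
grip_width: 0.394
grasp_force: 30.6
```

Request:
arm_command(
  plan=[
    {"dp": [0,0,0],"spin": 0},
  ],
)

```text
clock: 7.05
position: [0.6213, 0.1483, 0.3251]
ee_rot: [0.704, 0.71, -0.0, -0.0]
ft_force: [0.9, 1.0, -0.6]
grip_width: 0.392
grasp_force: 30.6
```

Request:
arm_command(
  plan=[
    {"dp": [0,0,0],"spin": 0},
    {"dp": [0,0,0],"spin": 0},
    {"dp": [0,0,0],"spin": 0},
  ],
  grip=-0.1,
)

```text
clock: 7.35
position: [0.6213, 0.1483, 0.3254]
ee_rot: [0.704, 0.71, 0.0, 0.0]
ft_force: [0.2, -0.5, 0.1]
grip_width: 0.551
grasp_force: 0.0
```

Request:
arm_command(
  plan=[
    {"dp": [0,0,-5],"spin": 0},
    {"dp": [0,0,-15],"spin": 0},
    {"dp": [0,0,-30],"spin": 0},
    {"dp": [0,0,-35],"spin": 0},
    {"dp": [0,0,-25],"spin": 0},
  ],
)

```text
clock: 7.85
position: [0.6211, 0.1486, 0.4391]
ee_rot: [0.704, 0.711, 0.001, 0.001]
ft_force: [0.7, 0.4, -0.2]
grip_width: 0.545
grasp_force: 0.0
```

```bash
python3 - <<'E'
from h import *
a=snap('wrist','w5');b=snap('scene','s5')
o=manip.get_obs();print(o['position'],o['ee_rot'],o['ft_force'])
z=np.zeros((500,800,3),np.uint8);z[:420,:400]=a[:,80:480]
z[:500,400:]=cv2.resize(b[160:260,220:300],(400,500),interpolation=cv2.INTER_CUBIC)
cv2.imwrite('pics/m5.png',z)
E
```

```text
[0.62144772 0.14899872 0.44076292] [0.70368932 0.71049883 0.00308202 0.00180581] [-0.38072457  0.14380281  0.4076816 ]
```

View pics/m5.png

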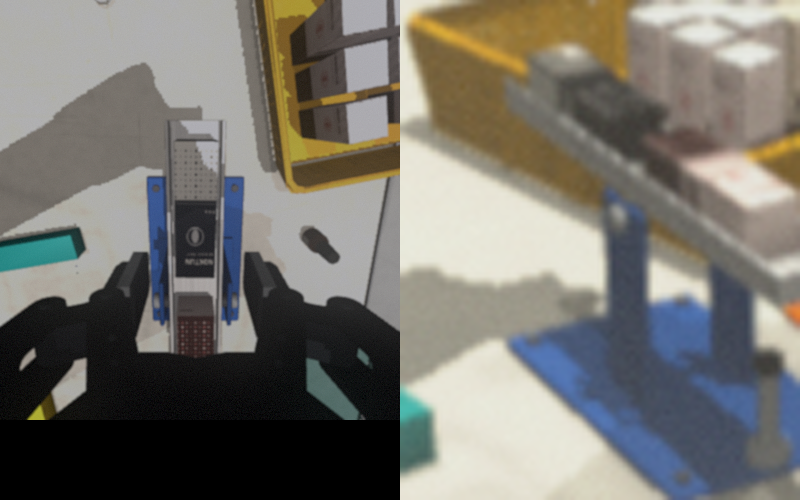

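The black carton lies flat and straight in the channel behind the pink one, with a visible gap between them. Next I shut the fingers and move over the lip.

Request:
arm_command(
  plan=[
    {"dp": [-25,0,0],"spin": 0},
    {"dp": [-45,0,0],"spin": 0},
    {"dp": [-45,0,0],"spin": 0},
    {"dp": [-45,0,0],"spin": 0},
    {"dp": [-45,0,0],"spin": 0},
  ],
  grip=1.0,
  newtons=30,
)

```text
clock: 8.45
position: [0.6228, -0.0585, 0.4357]
ee_rot: [0.704, 0.711, 0.0, 0.0]
ft_force: [0.6, -0.6, -0.6]
grip_width: -0.002
grasp_force: 0.0
```

Request:
arm_command(
  plan=[
    {"dp": [-40,0,10],"spin": 0},
    {"dp": [-35,0,20],"spin": 0},
    {"dp": [-20,0,20],"spin": 0},
    {"dp": [-5,0,15],"spin": 0},
    {"dp": [0,0,0],"spin": 0},
  ],
)

```text
clock: 8.95
position: [0.6236, -0.1569, 0.3681]
ee_rot: [0.704, 0.71, -0.001, -0.002]
ft_force: [-0.9, 0.6, -1.2]
grip_width: -0.002
grasp_force: 0.0
```

Request:
arm_command(
  plan=[
    {"dp": [0,0,0],"spin": 0},
    {"dp": [0,0,0],"spin": 0},
    {"dp": [0,0,0],"spin": 0},
  ],
)

```text
clock: 9.25
position: [0.6245, -0.1553, 0.3715]
ee_rot: [0.703, 0.711, 0.001, 0.001]
ft_force: [-0.3, 0.0, 0.0]
grip_width: 0.0
grasp_force: 0.0
```

```bash
python3 - <<'E'
from h import *
k=cam('wrist');b=snap('scene','s6');a=snap('wrist','w6');o=manip.get_obs();print(o['position'],o['ee_rot'],o['ft_force'],o['grip_width'])
print(*[(r['position'],r['score']) for c in('wrist','scene') for r in finder.find_in(c,'press_lip')],sep='\n')
z=np.zeros((500,800,3),np.uint8);z[:420,:400]=a[:,80:480]
z[:500,400:]=cv2.resize(b[160:260,250:330],(400,500),interpolation=cv2.INTER_CUBIC)
cv2.imwrite('pics/m6.png',z)
E
```

```text
[ 0.62437327 -0.15587509  0.37098671] [7.03353852e-01 7.10839682e-01 2.60779471e-04 4.87204748e-04] [ 0.19881925 -0.55772531 -0.70835975] -0.00036375301866639284
([0.6206, -0.1049, 0.1326], 0.95)
([0.6016, -0.0872, 0.1348], 0.81)
```

View pics/m6.png

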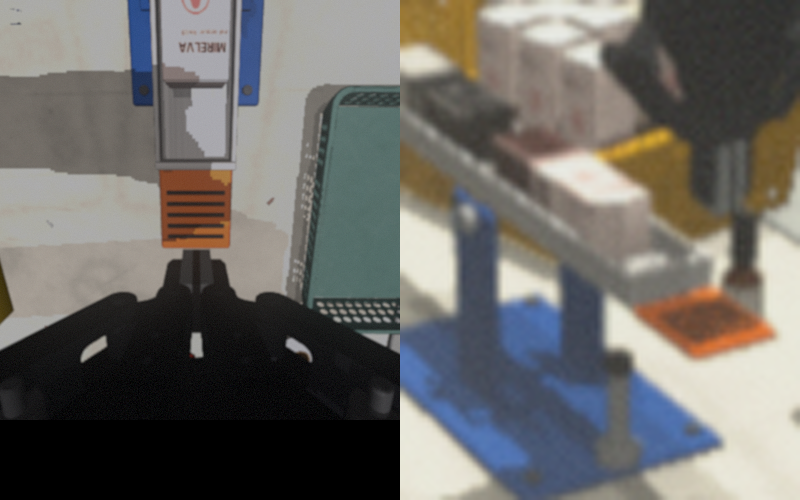

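```bash
python3 - <<'E'
from h import *
k=cam('wrist')
for v in(170,248):print(onplane(k,(275.5,v),.133))
o=manip.get_obs()
for dy in(-.011,0,.011): print(proj(k,np.array(o['position'])+[0,dy,-.173]))
E
```

```text
[ 0.62456975 -0.11650818  0.133     ]
[ 0.62509138 -0.17292932  0.133     ]
[273.86571473 286.94513221]
[274.03520232 267.48696155]
[274.21142595 247.25545522]
```

Request:
arm_command(
  plan=[
    {"dp": [0,0,10],"spin": 0},
    {"dp": [0,0,18],"spin": 0},
    {"dp": [0,0,16],"spin": 0},
    {"dp": [0,0,10],"spin": 0},
    {"dp": [0,0,4],"spin": 0},
  ],
)

```text
clock: 9.95
position: [0.6238, -0.1568, 0.3105]
ee_rot: [0.704, 0.71, -0.001, -0.001]
ft_force: [0.4, -0.5, -0.8]
grip_width: -0.001
grasp_force: 0.0
```

Request:
arm_command(
  plan=[
    {"dp": [0,0,2],"spin": 0},
    {"dp": [0,0,2],"spin": 0},
    {"dp": [0,0,2],"spin": 0},
    {"dp": [0,0,2],"spin": 0},
    {"dp": [0,0,2],"spin": 0},
  ],
)

```text
clock: 10.45
position: [0.6244, -0.1568, 0.3025]
ee_rot: [0.704, 0.71, 0.0, 0.0]
ft_force: [1.0, -0.0, 1.8]
grip_width: 0.002
grasp_force: 0.5
```

Request:
arm_command(
  plan=[
    {"dp": [0,0,2],"spin": 0},
    {"dp": [0,0,2],"spin": 0},
    {"dp": [0,0,2],"spin": 0},
    {"dp": [0,0,2],"spin": 0},
    {"dp": [0,0,2],"spin": 0},
  ],
)

```text
clock: 10.95
position: [0.6242, -0.1567, 0.2921]
ee_rot: [0.704, 0.71, 0.0, 0.0]
ft_force: [0.1, -0.2, 1.1]
grip_width: 0.0
grasp_force: 0.6
```

Request:
arm_command(
  plan=[
    {"dp": [0.2,0,3],"spin": 0},
    {"dp": [0.2,0,3],"spin": 0},
    {"dp": [0.2,0,3],"spin": 0},
    {"dp": [0.3,0,3],"spin": 0},
    {"dp": [0.3,0,3],"spin": 0},
  ],
)

```text
clock: 11.45
position: [0.6242, -0.1555, 0.277]
ee_rot: [0.704, 0.71, -0.0, 0.0]
ft_force: [1.1, -0.3, 0.2]
grip_width: 0.002
grasp_force: 0.6
```

Request:
arm_command(
  plan=[
    {"dp": [0.4,0,3],"spin": 0},
    {"dp": [0.4,0,3],"spin": 0},
    {"dp": [0.4,0,3],"spin": 0},
    {"dp": [0.5,0,3],"spin": 0},
    {"dp": [0.5,0,3],"spin": 0},
  ],
)

```text
clock: 11.95
position: [0.6241, -0.1533, 0.262]
ee_rot: [0.704, 0.71, -0.0, 0.0]
ft_force: [0.9, -0.5, 0.4]
grip_width: -0.003
grasp_force: 0.7
```

Request:
arm_command(
  plan=[
    {"dp": [0.7,0,3],"spin": 0},
    {"dp": [0.7,0,3],"spin": 0},
    {"dp": [0.7,0,3],"spin": 0},
    {"dp": [0.7,0,2],"spin": 0},
    {"dp": [0.5,0,1],"spin": 0},
  ],
)

```text
clock: 12.45
position: [0.624, -0.1501, 0.2499]
ee_rot: [0.704, 0.71, -0.0, -0.0]
ft_force: [-0.6, -1.4, 1.7]
grip_width: -0.003
grasp_force: 0.7
```

Request:
arm_command(
  plan=[
    {"dp": [0.3,0,0.5],"spin": 0},
    {"dp": [0.3,0,0.5],"spin": 0},
    {"dp": [0.3,0,0.5],"spin": 0},
    {"dp": [0,0,0],"spin": 0},
    {"dp": [0,0,0],"spin": 0},
  ],
)

```text
clock: 12.95
position: [0.6241, -0.1491, 0.2487]
ee_rot: [0.704, 0.71, -0.0, 0.0]
ft_force: [-0.9, -1.7, 1.9]
grip_width: -0.001
grasp_force: 0.7
```

Request:
arm_command(
  plan=[
    {"dp": [0.2,0,0.8],"spin": 0},
    {"dp": [0.2,0,0.8],"spin": 0},
    {"dp": [0.2,0,0.8],"spin": 0},
    {"dp": [0.2,0,0.6],"spin": 0},
    {"dp": [0.2,0,0],"spin": 0},
  ],
)

```text
clock: 13.45
position: [0.6241, -0.1481, 0.2456]
ee_rot: [0.704, 0.71, -0.0, 0.0]
ft_force: [-0.2, -1.3, 0.5]
grip_width: -0.0
grasp_force: 0.8
```

```bash
python3 - <<'E'
from h import *
f=[]
for i in range(4):
  viewer.camera('wrist'); f.append(manip.get_obs()['ft_force'])
b=snap('scene','s7');print(np.round(f,1))
print(*[(t,r['position'],r['score']) for t in('carton_in_center','carton_loose_center') for r in finder.find_in('scene',t)],sep='\n')
E
```

```text
[[-1.4 -0.8  0.6]
 [ 0.2 -1.4  0.7]
 [-0.7 -1.2  0.8]
 [-0.2 -1.6  0.5]]
('carton_in_center', [0.6125, -0.0139, 0.145], 0.65)
('carton_loose_center', [0.3977, 0.0378, 0.0264], 0.96)
('carton_loose_center', [0.616, 0.1142, 0.1915], 0.85)
('carton_loose_center', [0.3712, -0.2785, 0.034], 0.78)
```

Request:
arm_command(
  plan=[
    {"dp": [0.2,0,0.7],"spin": 0},
    {"dp": [0.2,0,0.7],"spin": 0},
    {"dp": [0.3,0,0.7],"spin": 0},
    {"dp": [0.3,0,0.7],"spin": 0},
    {"dp": [0,0,0],"spin": 0},
  ],
)

```text
clock: 14.3
position: [0.6241, -0.1471, 0.2428]
ee_rot: [0.704, 0.71, -0.0, 0.0]
ft_force: [0.1, -1.3, 0.7]
grip_width: 0.003
grasp_force: 0.8
```

Request:
arm_command(
  plan=[
    {"dp": [0,0,0],"spin": 0},
  ],
)

```text
clock: 14.4
position: [0.6241, -0.1471, 0.2429]
ee_rot: [0.704, 0.71, -0.0, 0.0]
ft_force: [-0.9, -1.7, 0.9]
grip_width: 0.002
grasp_force: 0.8
```

Request:
arm_command(
  plan=[
    {"dp": [0.3,0,0.7],"spin": 0},
    {"dp": [0.3,0,0.7],"spin": 0},
    {"dp": [0.3,0,0.7],"spin": 0},
    {"dp": [0.3,0,0.7],"spin": 0},
    {"dp": [0,0,0],"spin": 0},
  ],
)

```text
clock: 14.9
position: [0.6241, -0.1459, 0.24]
ee_rot: [0.704, 0.71, 0.0, 0.0]
ft_force: [0.0, -2.0, 1.4]
grip_width: 0.005
grasp_force: 0.7
```

Request:
arm_command(
  plan=[
    {"dp": [0.3,0,0.7],"spin": 0},
    {"dp": [0.3,0,0.7],"spin": 0},
    {"dp": [0.3,0,0.7],"spin": 0},
    {"dp": [0.3,0,0.7],"spin": 0},
    {"dp": [0,0,0],"spin": 0},
  ],
)

```text
clock: 15.4
position: [0.6241, -0.1445, 0.2372]
ee_rot: [0.704, 0.711, 0.0, -0.0]
ft_force: [-1.1, -1.6, 1.3]
grip_width: -0.001
grasp_force: 0.5
```

Request:
arm_command(
  plan=[
    {"dp": [0.3,0,0.7],"spin": 0},
    {"dp": [0.3,0,0.7],"spin": 0},
    {"dp": [0.3,0,0.7],"spin": 0},
    {"dp": [0.3,0,0.7],"spin": 0},
    {"dp": [0,0,0],"spin": 0},
  ],
)

```text
clock: 15.9
position: [0.6241, -0.1435, 0.2344]
ee_rot: [0.704, 0.71, -0.0, -0.0]
ft_force: [0.8, -0.5, 0.9]
grip_width: -0.003
grasp_force: 0.5
```

Request:
arm_command(
  plan=[
    {"dp": [0.3,0,0.7],"spin": 0},
    {"dp": [0.3,0,0.7],"spin": 0},
    {"dp": [0.3,0,0.7],"spin": 0},
    {"dp": [0.3,0,0.7],"spin": 0},
    {"dp": [0,0,0],"spin": 0},
  ],
)

```text
clock: 16.4
position: [0.624, -0.1423, 0.2316]
ee_rot: [0.704, 0.71, -0.0, 0.0]
ft_force: [0.6, -1.3, 1.7]
grip_width: -0.001
grasp_force: 0.5
```

Request:
arm_command(
  plan=[
    {"dp": [0.3,0,0.7],"spin": 0},
    {"dp": [0.3,0,0.7],"spin": 0},
    {"dp": [0.3,0,0.7],"spin": 0},
    {"dp": [0.3,0,0.7],"spin": 0},
    {"dp": [0,0,0],"spin": 0},
  ],
)

```text
clock: 16.9
position: [0.624, -0.1411, 0.2288]
ee_rot: [0.704, 0.71, 0.0, 0.0]
ft_force: [-0.5, -1.7, 0.4]
grip_width: 0.0
grasp_force: 0.5
```

Request:
arm_command(
  plan=[
    {"dp": [0.3,0,0.7],"spin": 0},
    {"dp": [0.3,0,0.7],"spin": 0},
    {"dp": [0.3,0,0.7],"spin": 0},
    {"dp": [0.3,0,0.7],"spin": 0},
    {"dp": [0,0,0],"spin": 0},
  ],
)

```text
clock: 17.4
position: [0.624, -0.1399, 0.226]
ee_rot: [0.704, 0.71, -0.0, -0.0]
ft_force: [-0.2, -1.9, 0.7]
grip_width: -0.003
grasp_force: 0.5
```

Request:
arm_command(
  plan=[
    {"dp": [0.4,0,0.7],"spin": 0},
    {"dp": [0.4,0,0.7],"spin": 0},
    {"dp": [0.4,0,0.7],"spin": 0},
    {"dp": [0.4,0,0.7],"spin": 0},
    {"dp": [0,0,0],"spin": 0},
  ],
)

```text
clock: 17.9
position: [0.624, -0.1382, 0.2232]
ee_rot: [0.704, 0.711, -0.0, 0.0]
ft_force: [-0.5, -0.9, 0.8]
grip_width: -0.003
grasp_force: 0.6
```

Request:
arm_command(
  plan=[
    {"dp": [0.4,0,0.7],"spin": 0},
    {"dp": [0.4,0,0.7],"spin": 0},
    {"dp": [0.4,0,0.7],"spin": 0},
    {"dp": [0.4,0,0.7],"spin": 0},
    {"dp": [0,0,0],"spin": 0},
  ],
)

```text
clock: 18.4
position: [0.624, -0.1367, 0.2205]
ee_rot: [0.704, 0.71, -0.0, 0.0]
ft_force: [-1.0, -0.8, 1.4]
grip_width: -0.001
grasp_force: 0.7
```

Request:
arm_command(
  plan=[
    {"dp": [0.4,0,0.7],"spin": 0},
    {"dp": [0.3,0,0.7],"spin": 0},
    {"dp": [0.3,0,0.7],"spin": 0},
    {"dp": [0.3,0,0.7],"spin": 0},
    {"dp": [0,0,0],"spin": 0},
  ],
)

```text
clock: 18.9
position: [0.6241, -0.1358, 0.2186]
ee_rot: [0.704, 0.71, -0.0, 0.001]
ft_force: [-3.3, -3.8, 9.7]
grip_width: 0.002
grasp_force: 5.1
```

On the stop now at about 10 N. Hold there and watch the force.

Request:
arm_command(
  plan=[
    {"dp": [0,0,0],"spin": 0},
    {"dp": [0,0,0],"spin": 0},
    {"dp": [0,0,0],"spin": 0},
    {"dp": [0,0,0],"spin": 0},
    {"dp": [0,0,0],"spin": 0},
  ],
)

```text
clock: 19.4
position: [0.6241, -0.1358, 0.2187]
ee_rot: [0.704, 0.71, -0.0, 0.001]
ft_force: [-3.5, -2.7, 10.7]
grip_width: 0.005
grasp_force: 5.0
```

Request:
arm_command(
  plan=[
    {"dp": [0,0,0],"spin": 0},
    {"dp": [0,0,0],"spin": 0},
    {"dp": [0,0,0],"spin": 0},
    {"dp": [0,0,0],"spin": 0},
    {"dp": [0,0,0],"spin": 0},
  ],
)

```text
clock: 19.9
position: [0.6241, -0.1359, 0.2187]
ee_rot: [0.704, 0.71, -0.0, 0.001]
ft_force: [-4.4, -2.8, 9.5]
grip_width: -0.002
grasp_force: 5.0
```

```bash
python3 - <<'E'
from h import *
f=[]
for i in range(4):
  viewer.camera('wrist'); f.append(manip.get_obs()['ft_force'])
b=snap('scene','s8');print(np.round(f,1))
cv2.imwrite('pics/m8.png',cv2.resize(b[130:290,220:360],None,fx=4,fy=3.7,interpolation=cv2.INTER_CUBIC))
E
```

```text
[[-2.8 -3.8  8.6]
 [-4.6 -3.4  9.5]
 [-3.4 -2.4  9.3]
 [-3.3 -3.5  9.5]]
```

View pics/m8.png

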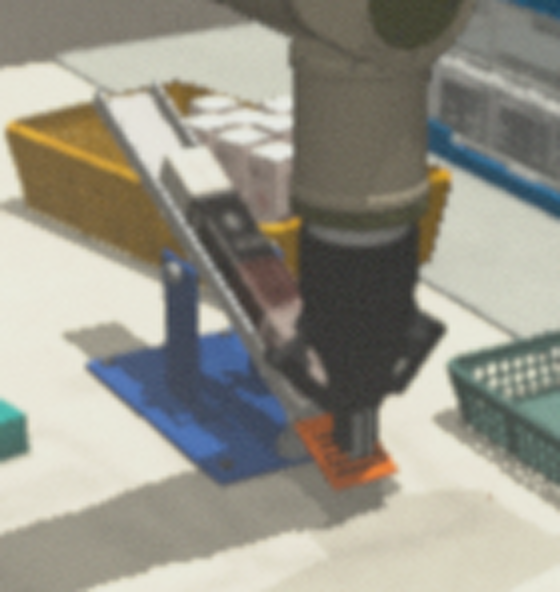

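Both cartons look slid and touching, with the black carton's upper end at about px (269,171). I check this against the expected geometry before releasing.

```bash
python3 - <<'E'
from h import *
k=cam('scene');th=.485;c,s=np.cos(th),np.sin(th)
for y in(.082,.092,.18):
  z=.042 if y<.1 else .024
  for x in(-.017,.017) if y<.1 else (-.025,.025):
    p=proj(k,[.6235+x,.041+y*c-z*s,.125+y*s+z*c]);print(y,x,p.round(1),((p-[220,130])*[4,3.7]).round())
E
```

```text
0.082 -0.017 [261.1 171.6] [164. 154.]
0.082 0.017 [271.6 169.5] [206. 146.]
0.092 -0.017 [259.7 169.2] [159. 145.]
0.092 0.017 [270.2 167.1] [201. 137.]
0.18 -0.025 [244.1 153.2] [96. 86.]
0.18 0.025 [259.1 150.4] [156.  76.]
```

```bash
python3 - <<'E'
from h import *
k=cam('scene');im=cv2.cvtColor(cv2.imread('pics/s8.png'),cv2.COLOR_BGR2GRAY).astype(np.float32)
def P(x,y,z,th):
  c,s=np.cos(th),np.sin(th);return proj(k,[.6235+x,.041+y*c-z*s,.125+y*s+z*c])
def line(x,z,th,ys):
  q=np.array([P(x,y,z,th) for y in ys],np.float32);return cv2.remap(im,q[:,:1].copy(),q[:,1:].copy(),cv2.INTER_CUBIC).ravel().astype(int)
ys=np.arange(.05,.2,.004)
for th in(.46,.485):
  print(th);
  for n,x,z in(('wall-',-.0235,.024),('wall+',.0235,.024),('top',0,.042),('top-',-.008,.042)):print(n,list(zip((ys*1000).astype(int).tolist(),line(x,z,th,ys).tolist())))
E
```

```text
0.46
wall- [(50, 163), (54, 167), (58, 168), (62, 164), (66, 155), (70, 167), (74, 172), (78, 188), (82, 199), (86, 198), (90, 196), (94, 200), (98, 205), (102, 210), (106, 199), (110, 195), (114, 193), (118, 198), (122, 210), (126, 202), (130, 202), (134, 197), (138, 191), (142, 197), (146, 201), (150, 203), (154, 200), (158, 193), (162, 184), (166, 174), (170, 173), (174, 183), (178, 170), (182, 175), (186, 185), (190, 178), (194, 179), (198, 192)]
wall+ [(50, 118), (54, 170), (58, 214), (62, 224), (66, 227), (70, 228), (74, 227), (78, 226), (82, 223), (86, 227), (90, 227), (94, 227), (98, 220), (102, 190), (106, 166), (110, 177), (114, 170), (118, 173), (122, 164), (126, 168), (130, 183), (134, 167), (138, 153), (142, 156), (146, 160), (150, 161), (154, 170), (158, 152), (162, 144), (166, 159), (170, 165), (174, 170), (178, 185), (182, 191), (186, 202), (190, 206), (194, 206), (198, 205)]
top [(50, 227), (54, 228), (58, 225), (62, 225), (66, 226), (70, 226), (74, 227), (78, 229), (82, 221), (86, 196), (90, 170), (94, 178), (98, 182), (102, 186), (106, 188), (110, 197), (114, 187),
[... 1804 characters left out ...]
(118, 140), (122, 138), (126, 136), (130, 138), (134, 146), (138, 149), (142, 163), (146, 154), (150, 142), (154, 147), (158, 180), (162, 205), (166, 206), (170, 205), (174, 204), (178, 203), (182, 205), (186, 206), (190, 205), (194, 205), (198, 204)]
top- [(50, 229), (54, 230), (58, 230), (62, 228), (66, 228), (70, 230), (74, 229), (78, 230), (82, 230), (86, 228), (90, 226), (94, 225), (98, 226), (102, 225), (106, 225), (110, 225), (114, 224), (118, 224), (122, 223), (126, 223), (130, 223), (134, 224), (138, 223), (142, 223), (146, 215), (150, 188), (154, 167), (158, 198), (162, 207), (166, 209), (170, 205), (174, 205), (178, 203), (182, 204), (186, 204), (190, 206), (194, 206), (198, 203)]
```

The black carton's upper end reads about +85 mm from the pivot, against 82 mm expected. So both cartons are down against the end wall. Now I let the trough up slowly.

Request:
arm_command(
  plan=[
    {"dp": [-0.5,0,-1],"spin": 0},
    {"dp": [-0.8,0,-1.5],"spin": 0},
    {"dp": [-1.1,0,-2.5],"spin": 0},
    {"dp": [-1.1,0,-2.5],"spin": 0},
    {"dp": [-1.1,0,-2.5],"spin": 0},
  ],
)

```text
clock: 20.65
position: [0.624, -0.1399, 0.2278]
ee_rot: [0.704, 0.711, 0.0, -0.0]
ft_force: [-1.5, -0.8, 1.4]
grip_width: -0.001
grasp_force: 0.5
```

Request:
arm_command(
  plan=[
    {"dp": [-1.1,0,-2.5],"spin": 0},
    {"dp": [-1.1,0,-2.5],"spin": 0},
    {"dp": [-1.1,0,-2.5],"spin": 0},
    {"dp": [-1.1,0,-2.5],"spin": 0},
    {"dp": [-1.1,0,-2.5],"spin": 0},
  ],
)

```text
clock: 21.15
position: [0.6241, -0.1455, 0.2405]
ee_rot: [0.704, 0.711, 0.0, 0.0]
ft_force: [0.7, 0.5, 1.2]
grip_width: -0.004
grasp_force: 0.4
```

Request:
arm_command(
  plan=[
    {"dp": [-1,0,-2.5],"spin": 0},
    {"dp": [-1,0,-2.5],"spin": 0},
    {"dp": [-1,0,-2.5],"spin": 0},
    {"dp": [-0.9,0,-2.5],"spin": 0},
    {"dp": [-0.8,0,-2.5],"spin": 0},
  ],
)

```text
clock: 21.65
position: [0.6241, -0.1503, 0.2529]
ee_rot: [0.704, 0.71, -0.0, 0.0]
ft_force: [0.1, 0.8, 0.4]
grip_width: -0.0
grasp_force: 0.4
```

Request:
arm_command(
  plan=[
    {"dp": [-0.7,0,-2.5],"spin": 0},
    {"dp": [-0.6,0,-2.5],"spin": 0},
    {"dp": [-0.6,0,-2.5],"spin": 0},
    {"dp": [-0.5,0,-2.5],"spin": 0},
    {"dp": [-0.5,0,-2.5],"spin": 0},
  ],
)

```text
clock: 22.15
position: [0.6241, -0.1532, 0.2654]
ee_rot: [0.704, 0.71, -0.0, 0.0]
ft_force: [0.9, -0.0, 1.0]
grip_width: -0.002
grasp_force: 0.3
```

Request:
arm_command(
  plan=[
    {"dp": [-0.4,0,-2.5],"spin": 0},
    {"dp": [-0.4,0,-2.5],"spin": 0},
    {"dp": [-0.3,0,-2.5],"spin": 0},
    {"dp": [-0.3,0,-2.5],"spin": 0},
    {"dp": [-0.2,0,-2.5],"spin": 0},
  ],
)

```text
clock: 22.65
position: [0.6241, -0.1549, 0.2779]
ee_rot: [0.704, 0.71, -0.0, 0.0]
ft_force: [0.4, -0.6, 0.4]
grip_width: -0.002
grasp_force: 0.3
```

Request:
arm_command(
  plan=[
    {"dp": [-0.2,0,-2.5],"spin": 0},
    {"dp": [-0.2,0,-2.5],"spin": 0},
    {"dp": [-0.1,0,-2.5],"spin": 0},
    {"dp": [0,0,-2],"spin": 0},
    {"dp": [0,0,-2],"spin": 0},
  ],
)

```text
clock: 23.15
position: [0.6242, -0.1552, 0.2894]
ee_rot: [0.704, 0.71, -0.0, 0.0]
ft_force: [0.0, -0.6, -1.1]
grip_width: -0.002
grasp_force: 0.2
```

Request:
arm_command(
  plan=[
    {"dp": [0,0,-2],"spin": 0},
    {"dp": [0,0,-2],"spin": 0},
    {"dp": [0,0,-2],"spin": 0},
    {"dp": [0,0,-2],"spin": 0},
    {"dp": [0,0,-2],"spin": 0},
  ],
)

```text
clock: 23.65
position: [0.6242, -0.1552, 0.2994]
ee_rot: [0.704, 0.71, -0.0, 0.0]
ft_force: [-0.3, 0.4, 0.1]
grip_width: -0.002
grasp_force: 0.2
```

Continue slowly past level, then lift clear and move away so the top camera can see.

Request:
arm_command(
  plan=[
    {"dp": [0,0,-1.5],"spin": 0},
    {"dp": [0,0,-1.5],"spin": 0},
    {"dp": [0,0,-1.5],"spin": 0},
    {"dp": [0,0,-1.5],"spin": 0},
    {"dp": [0,0,-1.5],"spin": 0},
  ],
)

```text
clock: 24.15
position: [0.6242, -0.1551, 0.3068]
ee_rot: [0.704, 0.711, 0.0, -0.0]
ft_force: [0.1, 0.3, 0.1]
grip_width: 0.003
grasp_force: 0.0
```

Request:
arm_command(
  plan=[
    {"dp": [0,0,-1.5],"spin": 0},
    {"dp": [0,0,-1.5],"spin": 0},
    {"dp": [0,0,-2],"spin": 0},
    {"dp": [0,0,-2],"spin": 0},
    {"dp": [0,0,-3],"spin": 0},
  ],
)

```text
clock: 24.65
position: [0.6241, -0.1553, 0.3168]
ee_rot: [0.704, 0.71, -0.0, -0.0]
ft_force: [0.7, -0.1, -0.4]
grip_width: 0.0
grasp_force: 0.0
```

Request:
arm_command(
  plan=[
    {"dp": [0,0,-10],"spin": 0},
    {"dp": [0,0,-25],"spin": 0},
    {"dp": [0,0,-35],"spin": 0},
    {"dp": [-20,0,-35],"spin": 0},
    {"dp": [-40,0,-10],"spin": 0},
  ],
)

```text
clock: 25.15
position: [0.6256, -0.2117, 0.4378]
ee_rot: [0.702, 0.713, 0.002, 0.003]
ft_force: [1.0, -0.9, 0.8]
grip_width: 0.001
grasp_force: 0.0
```

Request:
arm_command(
  plan=[
    {"dp": [-40,-20,0],"spin": 0},
    {"dp": [-40,-30,0],"spin": 0},
    {"dp": [-40,-30,0],"spin": 0},
    {"dp": [-20,-20,0],"spin": 0},
    {"dp": [0,0,0],"spin": 0},
  ],
)

```text
clock: 25.65
position: [0.5227, -0.361, 0.4324]
ee_rot: [0.707, 0.708, -0.001, 0.0]
ft_force: [-0.3, -0.4, 0.2]
grip_width: -0.0
grasp_force: 0.0
```

Request:
arm_command(
  plan=[
    {"dp": [0,0,0],"spin": 0},
    {"dp": [0,0,0],"spin": 0},
    {"dp": [0,0,0],"spin": 0},
    {"dp": [0,0,0],"spin": 0},
    {"dp": [0,0,0],"spin": 0},
  ],
)

```text
clock: 26.15
position: [0.5265, -0.3556, 0.4317]
ee_rot: [0.703, 0.711, 0.0, -0.0]
ft_force: [-1.4, -0.1, 0.1]
grip_width: 0.001
grasp_force: 0.0
```

```bash
python3 - <<'E'
from h import *
k=cam('top');im=snap('top','t9')
for t in('carton_in_center','carton_loose_center','press_lip','red_bottle','brown_bottle'):print(t,[(np.round(r['position'],3),round(r['score'],2)) for r in finder.find_in('top',t)[:3]])
ys=np.arange(.14,-.19,-.003)
for x in(.616,.63):
  q=np.array([proj(k,[x,y,.167]) for y in ys],np.float32);c=cv2.remap(im,q[:,:1].copy(),q[:,1:].copy(),cv2.INTER_LINEAR)[:,0]
  print(x,[(int(round(y*1000)),*map(int,p)) for y,p in zip(ys,c)])
E
```

```text
carton_in_center [(array([ 0.623, -0.05 ,  0.171]), 0.82)]
carton_loose_center [(array([0.619, 0.066, 0.167]), 0.89), (array([0.405, 0.045, 0.039]), 0.76)]
press_lip [(array([0.62 , 0.067, 0.129]), 0.59)]
red_bottle []
brown_bottle [(array([0.777, 0.065, 0.035]), 0.62)]
0.616 [(140, 179, 176, 172), (137, 179, 175, 172), (134, 179, 175, 172), (131, 180, 176, 173), (128, 179, 175, 171), (125, 176, 172, 169), (122, 179, 176, 172), (119, 174, 173, 170), (116, 172, 172, 170), (113, 176, 175, 172), (110, 173, 175, 172), (107, 172, 174, 172), (104, 172, 175, 171), (101, 173, 175, 172), (98, 173, 175, 171), (95, 176, 175, 172), (92, 175, 175, 172), (89, 174, 174, 171), (86, 175, 175, 172), (83, 174, 173, 171), (80, 146, 149, 150), (77, 95, 95, 93), (74, 88, 87, 86), (71, 66, 64, 62), (68, 66, 65, 63), (65, 67, 64, 63), (62, 67, 65, 63), (59, 65, 64, 61), (56, 66, 64, 62), (53, 68, 67, 65), (50, 70, 70, 68), (47, 71, 69, 68), (44, 70, 68, 67), (41, 68, 67, 66), (38, 67, 65, 63), (35, 65, 63, 62), (32, 66, 64, 63), (29, 69, 67, 64), (26, 75, 75, 72), (23, 78, 78, 76), (20, 68, 67, 65), (17, 64
[... 3044 characters left out ...]
 163), (-97, 179, 176, 172), (-100, 179, 175, 171), (-103, 178, 174, 171), (-106, 167, 167, 167), (-109, 148, 156, 165), (-112, 118, 148, 169), (-115, 89, 140, 169), (-118, 89, 140, 169), (-121, 89, 140, 169), (-124, 87, 129, 155), (-127, 81, 112, 133), (-130, 86, 129, 154), (-133, 82, 114, 135), (-136, 79, 109, 131), (-139, 85, 129, 155), (-142, 79, 104, 123), (-145, 85, 121, 146), (-148, 81, 116, 139), (-151, 77, 98, 115), (-154, 83, 121, 146), (-157, 81, 113, 133), (-160, 83, 116, 137), (-163, 89, 138, 166), (-166, 109, 147, 168), (-169, 145, 158, 164), (-172, 161, 167, 167), (-175, 172, 174, 171), (-178, 174, 176, 172), (-181, 175, 176, 173), (-184, 175, 175, 171), (-187, 177, 176, 173)]
```

The pink carton reads y ≈ -0.050 and the black ≈ 0.066. Against the end wall they should be at -0.051 and 0.065. The trough is level and the arm is clear.

```bash
python3 -c "
from workcell import manip
print(manip.hand_in())"
```

```text
the job is handed in; nothing more can be done
None
```

The job is handed in: the black carton was laid behind the pink one, the trough was held on its stop at about 10 N for over a second, then eased back to level with both cartons within about 2 mm of the end-wall position.

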